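# Show a bearing ball to the upward-looking inspection camera

## Task

Switch the small bench inspection camera on by moving the link pin from its stand into the opening of the camera's terminal block, pushed fully home and let go. Then lift the two-pocket parts tray by its upright handle, never tipping it so that the ball and the spacer ring stay in their pockets, and finish still holding it level and still in the gripper, with the ball centred over the camera's lens, the ball about 6 cm above the lens and the tray touching nothing else. Leave the battery, the solder spool and the relay where they stand.

Things in the scene. Friction and masses are not known exactly. Their poses are not given: they have to be found in the camera images.
- pin_head (a point): Centre of the link pin's black round head, where to grip it: upright cylinder, 15 mm wide, 36 mm tall (18 mm above and below this point). A 5 mm steel pin, 16 mm long, sticks out below. At the start it stands in an 8 mm hole of a fixed plain aluminium block, 40 x 40 x 26 mm, head resting on the block's top; draw it straight up by more than 16 mm. z axis up along the pin.
- pin_tip (a point): Lower tip of the link pin's steel pin, 34 mm below the head's centre; z axis up along the pin.
- link_pin: The link pin as a whole (loose, 30 g); origin at its lower tip, z axis up along the pin.
- terminal_mouth (a point): Centre of the mouth of the round opening in the top of the grey terminal block (34 x 34 mm, top 40 mm above the bench) on the camera's foot. Opening vertical, 7 mm wide with a 1.5 mm chamfer, 22 mm deep. Fully home, the pin's head rests on the block's top, its tip 16 mm below this point. Fixed; its x axis points to the lens, 85 mm away.
- lens_top (a point): Centre of the top of the upward-looking inspection camera's lens, 55 mm above the bench. Fixed: grey housing 62 x 62 mm, 40 mm high, with a round black lens barrel 44 mm wide on top, on a dark foot 150 x 66 mm that also carries the terminal block, 85 mm off towards the robot (this point's -x axis). z axis up.
- inspect_cam: The inspection camera with foot and terminal block (fixed); origin on the bench under the lens, same axes as the lens point.
- tray_grip (a point): Where to grip the parts tray: middle of its upright aluminium handle plate, 45 mm above the tray's underside. Handle 10 mm thick (along x), 34 mm wide (along y), its top 17 mm above this point; grip it from above across its 10 mm. z axis up.
- tray: The parts tray (loose, about 0.1 to 0.2 kg): aluminium plate on a pale clear underplate, 56 mm (x) by 152 mm (y), 7 mm thick, with a round pocket (32 mm wide, 4 mm deep) on either side of the central handle, 48 mm from it along y. Origin under its centre on its underside, z up.
- pocket_a (a point): Centre of the pale clear floor of the tray's pocket on the tray's +y side, 3 mm above the tray's underside, 42 mm below and 48 mm beside the grip point.
- pocket_b (a point): Same for the pocket on the tray's -y side. The ball starts in one of the two pockets and the spacer ring in the other.
- ball_center (a point): Centre of the loose steel bearing ball, 16 mm in diameter, 17 g. It lies on the floor of one pocket and can roll about in it by 8 mm each way; it rolls out over the 4 mm rim if the tray is tipped or jerked too much. Its axes turn as it rolls.
- spacer_center (a point): Centre of the loose steel spacer ring in the other pocket: 18 mm across, 10 mm high, 8 mm hole, lying flat.
- battery: Bystander: small 9 V block battery, 18 x 26 x 46 mm, standing; origin under it.
- spool: Bystander: small solder spool, 50 mm wide, 34 mm high; origin under it.
- relay: Bystander: grey relay, 36 x 28 x 38 mm; origin under it.

How it is judged:
By the outcome, as a careful person would: the job done as asked, in the order asked, and still so for the second after the job is handed in, while the arm keeps its last pose, push and grip.
It also fails if it takes over 58 s, if anything falls off the work surface, if the arm or the gripper's body presses on something with over 40 N, if the wrist force passes 120 N, or if a joint passes its speed limit or range.

## Robot

A 6-joint arm with a two-finger parallel gripper is mounted at the origin on a cart in front of the work surface, level with it; the furniture and walls round the work are solid. World frame = base frame: x ahead of the robot, y to its left, z up, the work surface at z = 0. Lengths are in m, angles in rad, forces in N, time in s.
With the tool pointing down it reaches from about 0.225 to 0.875 m from the base axis. Payload 3.4 kg.
Tool frame: the origin (TCP) lies at the very end of the fingers, on their centre line; the grasp point (between the pads) lies 19 mm behind it; z points along the fingers, y is the line along which they close (so a half turn about z gives the same grasp; the last joint's range is limited). The gripper opens to 85 mm and grips with 20 to 120 N. Pads are 22 mm wide; open, the fingers measure 114 mm over their backs; the gripper's body (76 mm by 85 mm) begins 54 mm behind the grasp point. The pads swing forward as they close: fully open they stand 13 mm farther back than shut.
Start: joints at [1.018, 0.276, 1.505, -0, 1.361, -0.121], TCP at [0.241, 0.522, 0.231] pointing down, gripper open.
Joint ranges: [-2.89, 2.89], [-0.75, 2.08], [0.22, 2.7], [-1.18, 4.32], [0.11, 2.71], [-2.7, 2.7]. Speed limits (rad/s): [2.57, 2.57, 3.14, 3.14, 3.14, 3.14].

## Interface

Orientations are given as a unit quaternion [w, x, y, z].
In Python, from rig import manip, get_image, camera_info gives the robot as it stands. The module is installed in compiled form; this text tells all that it offers.
- The arm moves only by the shell command python3 -m crank 'ROWS' [FORCE]. ROWS is a JSON object of lists of equal length, an entry for each row: "translation": the shift along the tool's x, y, z in mm, a list of three; "roll": the turn about the tool's z in rad; "fingers": the opening, from 0 (shut) to 1 (fully open). A call has 1 to 8 rows; each row shifts and turns the commanded pose from where the row before left it, along the tool's axes as they then stand; what a row does not reach is not made up. A row lasts 1/10 s, in which the tool goes at most 50 mm and 8.59 degrees, less where a joint would pass 70% of its speed; a pose out of reach is approached as far as the arm can. A call is refused whole if a number of a shift passes 50 or a number of a turn 0.15, either way. A call with a gripper value outside its range is refused whole. The fingers move at their own pace and stop on an object; FORCE is the grip in N (left out, the last holds). Time passes only in rows, so rows that do not move let the fingers close. It gives the time, the measured TCP pose, the force, the opening and the grip force at its end, in the units of the state.
- manip.get_state(): the state, without advancing time (a new reading comes with each control period).
- get_image(name): name is "scene" or "top"; returns the picture (400x640x3 uint8, blue, green, red); there is no depth.
- camera_info(name): a dict with "mtx" (3x3 intrinsics, pixels), "rvec" (rotation vector, rad) and "tvec" (3), from world to camera coordinates, as OpenCV has them. Camera axes: x right, y down, z forward; pixel columns grow to the right and rows downward; lengths in m; the calibration is good to about 2 mm. A picture is of the moment at which its call begins. camera_info takes no time and is no camera call.
- manip.sign_off(): hands the job in; it is judged then, once.
The state is a dict: "clock": time; "qpos": joint angles; "qd": joint speeds; "effort": joint torques, N m; "position": TCP position; "ee_rot": TCP orientation; "contact_force": force on the tool from outside, world axes, zero at the start; "moment": the same for the moment, N m; "width": finger opening in m; "gripper_force": force on a finger pad.
Only numpy, scipy, OpenCV 4.12 (cv2) and the standard library are available. Lean on these libraries where they do the work, as an engineer would, in place of code of your own. Each camera call takes 0.05 s, during which the arm holds its last target. There are 200 camera calls.

## Working session

There is one attempt and no reset: what is moved stays moved. The work goes in short steps, Python scripts to look and compute and a shell command to move; the robot and the scene stay as the last step left them, time stands still between calls to the robot, and variables do not carry over. Pictures are saved under pics/ and viewed, at most 10 in all, crops included, and the job is handed in when it is done.

```bash
mkdir -p pics
python3 - <<'E'
from rig import manip,get_image,camera_info
import cv2,numpy as np
for n in("scene","top"):
    im=get_image(n);cv2.imwrite(f"pics/{n}0.png",im)
    c=camera_info(n);R=cv2.Rodrigues(np.array(c["rvec"]))[0]
    print(n,np.round(c["mtx"],1).tolist(),(-R.T@np.array(c["tvec"]).ravel()).round(3),R[2].round(3))
s=manip.get_state();print(s["clock"],s["position"],s["ee_rot"],s["width"],s["contact_force"])
E
```

```text
scene [[390.7, 0.0, 315.5], [0.0, 390.7, 204.1], [0.0, 0.0, 1.0]] [ 0.038 -0.743  0.487] [ 0.487  0.762 -0.427]
top [[448.9, 0.0, 316.1], [0.0, 448.9, 199.4], [0.0, 0.0, 1.0]] [0.33  0.053 1.497] [ 0.14 -0.   -0.99]
0.1 [0.24039675 0.52179779 0.23052841] [-2.75873516e-04  2.14240010e-01  9.76780689e-01 -7.92143746e-04] 0.08518923010989447 [0.19066054 0.93357439 0.60402688]
```

View pics/scene0.png

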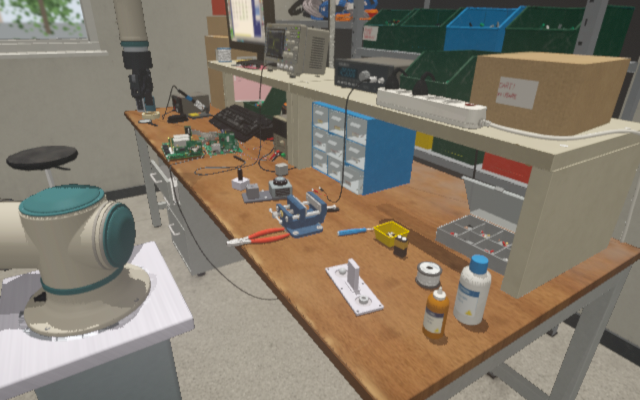

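View pics/top0.png

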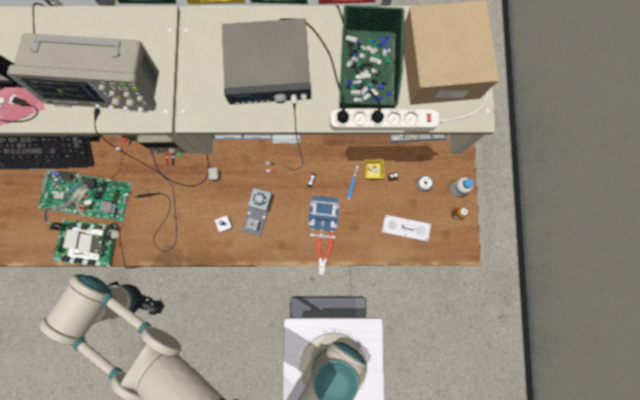

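The top view shows the pin stand near (222,224), the inspection camera near (257,208) and the tray near (407,228). The scene view shows the pin head near (240,175), the lens near (281,172) and the tray near (353,285). I'll zoom in on these.

Run:
```python
import cv2,numpy as np
t=cv2.imread("pics/top0.png");s=cv2.imread("pics/scene0.png")
z=lambda i,k:cv2.resize(i,None,fx=k,fy=k,interpolation=cv2.INTER_CUBIC)
a=z(t[180:245,200:300],8)[:, :800]
b=z(t[205:250,375:440],6)
cv2.imwrite("pics/z1.png",a)
c=np.zeros((600,800,3),np.uint8)
c[:300,:500]=z(s[155:205,220:303],6)[:300,:500-2+2] if 0 else cv2.resize(s[155:205,220:303],(500,300),interpolation=cv2.INTER_CUBIC)
c[300:570,:390]=b
c[300:600,400:680]=z(s[255:315,322:385],5)[:300,:280]
cv2.imwrite("pics/z2.png",c)
```

```text
(no output)
```

View pics/z1.png

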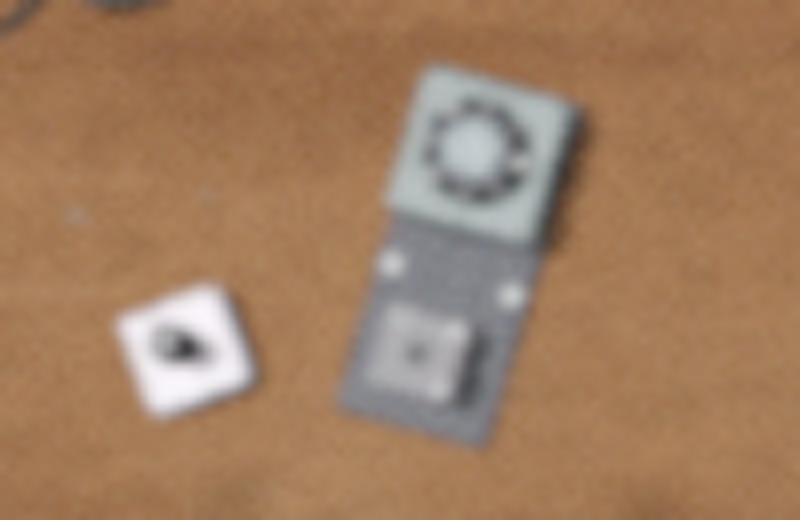

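View pics/z2.png

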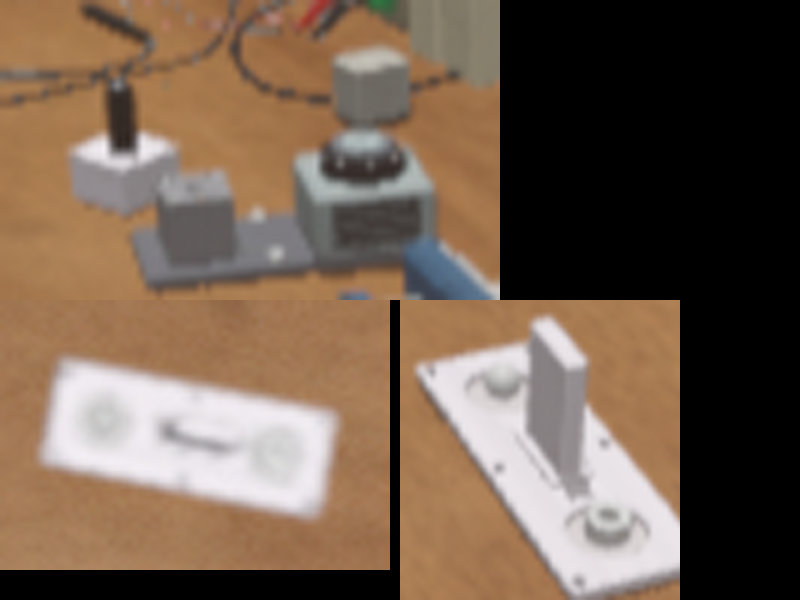

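The zooms give these positions:
- **Top view:** lens ring at zoomed (475,150), terminal hole at (418,353), and block outline centre at (186,349) with the pin head on it.
- **Tray:** the ball is in the far pocket (+y, left in the top view) and the ring is in the near pocket. Handle long axis runs along y, tilted about 10°.

Next I'll measure with masks.

```bash
cat > h.py <<'E'
import cv2,numpy as np
from rig import manip,get_image,camera_info
def ray(n,p):
    c=camera_info(n);R=cv2.Rodrigues(np.array(c["rvec"]))[0];o=-R.T@np.array(c["tvec"]).ravel()
    d=R.T@np.linalg.inv(c["mtx"])@np.array([p[0],p[1],1.]);return o,d/np.linalg.norm(d)
def plane(n,p,z):
    o,d=ray(n,p);return o+d*(z-o[2])/d[2]
def tri(pt,ps):
    o1,d1=ray("top",pt);o2,d2=ray("scene",ps)
    A=np.stack([d1,-d2],1);t=np.linalg.lstsq(A,o2-o1,rcond=None)[0]
    a,b=o1+d1*t[0],o2+d2*t[1];return (a+b)/2,np.linalg.norm(a-b)
def proj(n,P):
    c=camera_info(n);return cv2.projectPoints(np.array([P],float),np.array(c["rvec"]),np.array(c["tvec"]),np.array(c["mtx"]),None)[0].ravel()
def blobs(im,box,f):
    x0,y0,x1,y1=box;m=f(im[y0:y1,x0:x1].astype(int)).astype(np.uint8)
    k,l,st,ce=cv2.connectedComponentsWithStats(m)
    i=1+np.argmax(st[1:,4]);return ce[i]+[x0,y0],st[i]+[x0,y0,0,0,0],(l==i).astype(np.uint8)
E
python3 - <<'E'
from h import *
t=cv2.imread("pics/top0.png");s=cv2.imread("pics/scene0.png")
sub=lambda X,x0,k:(X+.5)/k-.5+x0
br=lambda a:a.min(2)>165
dk=lambda a:a.max(2)<75
# white block & tray outline
for nm,b,z in(("block",(210,210,236,240),.026),("tray",(375,208,440,250),.007)):
    c,st,m=blobs(t,b,br);cn=max(cv2.findContours(m,0,1)[0],key=len)
    (rc,sz,an)=cv2.minAreaRect(cn+np.array(b[:2]));bx=cv2.boxPoints((rc,sz,an))
    print(nm,plane("top",rc,z).round(4),[plane("top",q,z)[:2].round(4).tolist() for q in bx])
# lens dark ring top
b=(248,188,272,208);a=t[b[1]:b[3],b[0]:b[2]].astype(int);m=(a.max(2)<110).astype(np.uint8)
x,y,w,h=cv2.boundingRect(m);print("lens box",x+b[0],y+b[1],w,h)
print("lens manual",plane("top",(sub(475,200,8),sub(150,180,8)),.053).round(4))
print("term manual",plane("top",(sub(418,200,8),sub(353,180,8)),.040).round(4))
# scene view
ss=lambda X,Y:(sub(X,220,500/83),sub(Y,155,6))
print("term scene",plane("scene",ss(193,186),.040).round(4))
print("lens scene",plane("scene",ss(363,146),.055).round(4))
c,st,_=blobs(s,(232,163,248,183),dk);print("pin scene",c,st)
print("pin base scene",plane("scene",ss(122,148),.026).round(4),"head top",plane("scene",ss(120,82),.062).round(4))
print("head top (top)",plane("top",(sub(166,200,8),sub(338,180,8)),.062).round(4))
# tray handle: scene pixel
sc=lambda X,Y:(sub(X-400,322,5),sub(Y-300,255,5))
print("handle top scene",plane("scene",sc(558,343),.062).round(4))
print("ball",plane("scene",sc(502,378),.011).round(4),"ring",plane("scene",sc(608,520),.013).round(4))
for n,q in(("ball",(104,418)),("ring",(278,450))):print(n,"top",plane("top",(sub(q[0],375,6),sub(q[1]-300,205,6)),.01).round(4))
E
```

```text
block [0.4589 0.3593 0.026 ] [[0.4732, 0.388], [0.4873, 0.3459], [0.4448, 0.3307], [0.4307, 0.3726]]
tray [ 0.4455 -0.2468  0.007 ] [[0.4319, -0.164], [0.4902, -0.177], [0.4591, -0.3298], [0.4011, -0.3161]]
lens box 259 195 13 13
lens manual [0.5378 0.2378 0.053 ]
term manual [0.4563 0.2613 0.04  ]
term scene [0.4555 0.2619 0.04  ]
lens scene [0.535  0.2328 0.055 ]
pin scene [239.66666667 174.16666667] [238 170   4  10  36]
pin base scene [0.458  0.3607 0.026 ] head top [0.4605 0.3627 0.062 ]
head top (top) [0.4606 0.3592 0.062 ]
handle top scene [ 0.4433 -0.248   0.062 ]
ball [ 0.4557 -0.1972  0.011 ] ring [ 0.4339 -0.2954  0.013 ]
ball top [ 0.4562 -0.1995  0.01  ]
ring top [ 0.4383 -0.2951  0.01  ]
```

```bash
cat >> h.py <<'E'
from scipy.spatial.transform import Rotation as Ro
def rot(s):
    q=np.array(s["ee_rot"]);return Ro.from_quat([q[1],q[2],q[3],q[0]])
def go(P,yaw=None):
    "tool-axis shift in mm to TCP target P, roll to bring tool-y azimuth to yaw (deg, mod 180)"
    s=manip.get_state();R=rot(s).as_matrix()
    print("clock",round(s["clock"],2),"pos",np.round(s["position"],4),"w",round(s["width"],4),"gf",s["gripper_force"],"F",np.round(s["contact_force"],1),"q6",round(s["qpos"][5],2),"toolz",R[:,2].round(4))
    print("shift mm",(R.T@(np.array(P)-s["position"])*1000).round(1),"yaw",az:=np.degrees(np.arctan2(R[1,1],R[0,1])),end=" ")
    if yaw is not None: print("roll",np.radians(-((yaw-az+90)%180-90)).round(3))
    print()
E
python3 -c "
from h import *
for z in(.3,.35,.4):print(z,plane('top',(250,133),z).round(3))
go([.459,.361,.11])"
python3 -m crank '{"translation":[[-20,-4,10],[-40,-8,-10],[-40,-8,-20],[-40,-8,-20],[-40,-8,-20],[-40,-8,-20],[-30,-6,-10],[-12,-4,-10]],"roll":[0,0,0,0,0,0,0,0],"fingers":[1,1,1,0.8,0.6,0.6,0.6,0.6]}' 40
python3 -c "
from h import *
go([.459,.361,.033])"
```

```text
0.3 [0.684 0.234 0.3  ]
0.35 [0.669 0.226 0.35 ]
0.4 [0.654 0.219 0.4  ]
clock 0.1 pos [0.2404 0.5218 0.2305] w 0.0852 gf 0.0 F [0.2 0.9 0.6] q6 -0.12 toolz [-9.0e-04 -1.4e-03 -1.0e+00]
shift mm [-265.9  -54.3  120.6] yaw 65.25811231826849 
clock: 0.9
position: [0.4582, 0.3617, 0.3313]
ee_rot: [0.0, 0.216, 0.976, -0.0]
contact_force: [-0.5, -0.4, -0.3]
width: 0.051
gripper_force: 0.0
clock 0.9 pos [0.4582 0.3617 0.3313] w 0.051 gf 0.0 F [-0.5 -0.4 -0.3] q6 -0.59 toolz [ 4.e-04 -9.e-04 -1.e+00]
shift mm [-8.000e-01 -1.000e-01  2.983e+02] yaw 65.08638011375889
```

I got the z sign wrong: tool +z is down, so the arm went up, harmlessly. Descending now, then checking in the image before the grasp.

```bash
python3 -m crank '{"translation":[[0,0,20],[0,0,35],[0,0,40],[0,0,40],[0,0,40],[0,0,30],[0,0,20],[0,0,0]],"roll":[0,0,0,0,0,0,0,0],"fingers":[0.6,0.6,0.6,0.6,0.6,0.6,0.6,0.6]}'
python3 - <<'E'
from h import *
go([.459,.361,.033])
s=get_image("scene");t=get_image("top")
p=manip.get_state()["position"];print("tcp px",proj("scene",p),proj("top",p))
z=lambda i,w,h:cv2.resize(i,(w,h),interpolation=cv2.INTER_CUBIC)
cv2.imwrite("pics/a.png",np.hstack([z(s[130:205,205:275],560,600)[:, :400+150],z(t[190:240,200:230],250,600)[:,:250]]))
E
```

```text
clock: 1.7
position: [0.4527, 0.3625, 0.1028]
ee_rot: [-0.003, 0.214, 0.977, -0.003]
contact_force: [0.3, -1.1, 0.7]
width: 0.0512
gripper_force: 0.0
clock 1.7 pos [0.4527 0.3625 0.1028] w 0.0512 gf 0.0 F [ 0.3 -1.1  0.7] q6 -0.58 toolz [-0.0076 -0.004  -1.    ]
shift mm [-6.7  1.7 69.8] yaw 65.28990161907782 
tcp px [236.79137165 154.87031337] [215.71234767 222.15667982]
```

View pics/a.png

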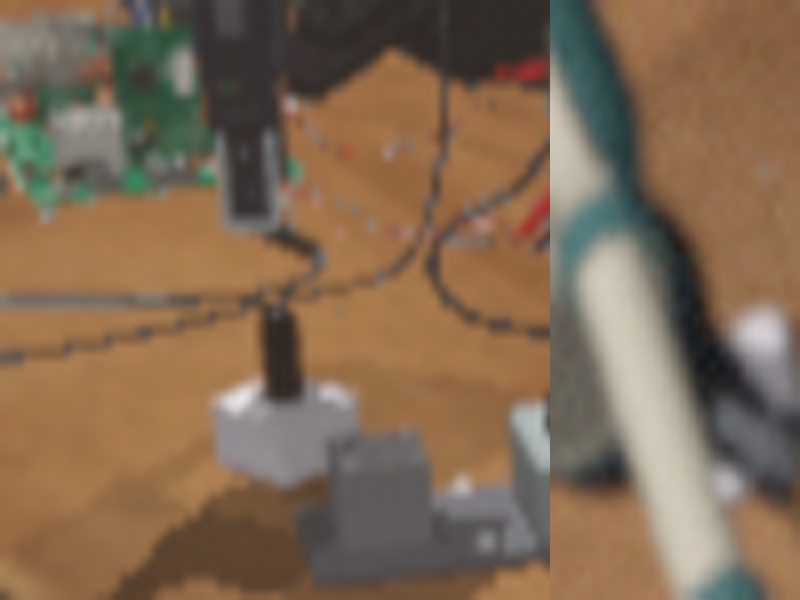

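The scene crop (left) shows the finger tips near crop (250,225), straight above the pin head at (280,310). The top view is blocked by the arm. The pose reads about 6 mm off in x, so I'll let it settle.

```bash
python3 -m crank '{"translation":[[-5,1.5,10],[0,0,0]],"roll":[0,0],"fingers":[0.6,0.6]}'
python3 -c "
from h import *
go([.459,.361,.033])"
```

```text
clock: 2.0
position: [0.4619, 0.363, 0.0965]
ee_rot: [0.0, 0.214, 0.977, 0.0]
contact_force: [0.2, -0.3, -0.5]
width: 0.0511
gripper_force: 0.0
clock 2.0 pos [0.4619 0.363  0.0965] w 0.0511 gf 0.0 F [ 0.2 -0.3 -0.5] q6 -0.59 toolz [ 1.e-03  5.e-04 -1.e+00]
shift mm [ 1.9 -3.1 63.5] yaw 65.25122503954356
```

```bash
python3 -m crank '{"translation":[[2,-3,8],[0,0,14],[0,0,14],[0,0,14],[0,0,9],[0,0,4],[0,0,0],[0,0,0]],"roll":[0,0,0,0,0,0,0,0],"fingers":[0.6,0.6,0.6,0.6,0.6,0.6,0.6,0.6]}'
python3 -c "
from h import *
go([.459,.361,.033])"
```

```text
clock: 2.8
position: [0.4585, 0.3612, 0.0338]
ee_rot: [0.0, 0.214, 0.977, 0.0]
contact_force: [-0.1, -0.1, 0.2]
width: 0.0513
gripper_force: 0.0
clock 2.8 pos [0.4585 0.3612 0.0338] w 0.0513 gf 0.0 F [-0.1 -0.1  0.2] q6 -0.59 toolz [ 8.e-04  6.e-04 -1.e+00]
shift mm [-0.5  0.1  0.8] yaw 65.25815666580509
```

```bash
python3 -m crank '{"translation":[[0,0,0],[0,0,0],[0,0,0],[0,0,0],[0,0,0],[0,0,0],[0,0,0],[0,0,0]],"roll":[0,0,0,0,0,0,0,0],"fingers":[0.5,0.4,0.3,0.2,0.1,0.1,0.1,0.1]}' 40
python3 -c "
from h import *
go([.459,.361,.033])"
```

```text
clock: 3.6
position: [0.4582, 0.361, 0.0336]
ee_rot: [0.0, 0.214, 0.977, 0.0]
contact_force: [-0.8, -0.6, 2.9]
width: 0.0139
gripper_force: 39.0
clock 3.6 pos [0.4582 0.361  0.0336] w 0.0139 gf 38.99453580379486 F [-0.8 -0.6  2.9] q6 -0.59 toolz [ 3.e-04  3.e-04 -1.e+00]
shift mm [-0.7  0.3  0.6] yaw 65.2601774547061
```

```bash
python3 -m crank '{"translation":[[0,0,-5],[0,0,-8],[0,0,-12],[0,0,-12],[0,0,-12],[0,0,-8],[0,0,-3],[0,0,0]],"roll":[0,0,0,0,0,0,0,0],"fingers":[0.1,0.1,0.1,0.1,0.1,0.1,0.1,0.1]}'
python3 -c "
from h import *
go([.4555,.262,.09])"
```

```text
clock: 4.4
position: [0.4584, 0.3611, 0.094]
ee_rot: [0.0, 0.214, 0.977, 0.0]
contact_force: [-0.3, 0.1, -1.1]
width: 0.0137
gripper_force: 38.9
clock 4.4 pos [0.4584 0.3611 0.094 ] w 0.0137 gf 38.934162855148315 F [-0.3  0.1 -1.1] q6 -0.59 toolz [ 1.e-03  7.e-04 -1.e+00]
shift mm [-38.9 -91.2   3.9] yaw 65.25854250510693
```

```bash
python3 -m crank '{"translation":[[-3,-7,0],[-7,-16,0],[-8,-19,0],[-8,-19,0],[-8,-19,0],[-4,-9,4],[-1,-2,0],[0,0,0]],"roll":[0,0,0,0,0,0,0,0],"fingers":[0.1,0.1,0.1,0.1,0.1,0.1,0.1,0.1]}'
python3 - <<'E'
from h import *
go([.4555,.262,.09])
s=get_image("scene");t=get_image("top");cv2.imwrite("pics/s2.png",s);cv2.imwrite("pics/t2.png",t)
z=lambda i,w,h:cv2.resize(i,(w,h),interpolation=cv2.INTER_CUBIC)
cv2.imwrite("pics/b.png",np.hstack([z(s[145:205,225:275],500,600),z(t[195:245,235:260],300,600)]))
p=np.array(manip.get_state()["position"]);print(proj("scene",p),proj("scene",p-[0,0,.0236]))
E
```

```text
clock: 5.2
position: [0.4554, 0.2616, 0.089]
ee_rot: [-0.0, 0.215, 0.977, 0.0]
contact_force: [-0.3, 0.1, -0.6]
width: 0.0132
gripper_force: 39.0
clock 5.2 pos [0.4554 0.2616 0.089 ] w 0.0132 gf 38.98418426513672 F [-0.3  0.1 -0.6] q6 -0.75 toolz [-5.e-04  2.e-04 -1.e+00]
shift mm [ 0.1  0.4 -1. ] yaw 65.19844751547446 
[250.5887089  169.87835757] [251.07322764 177.43326699]
```

View pics/b.png

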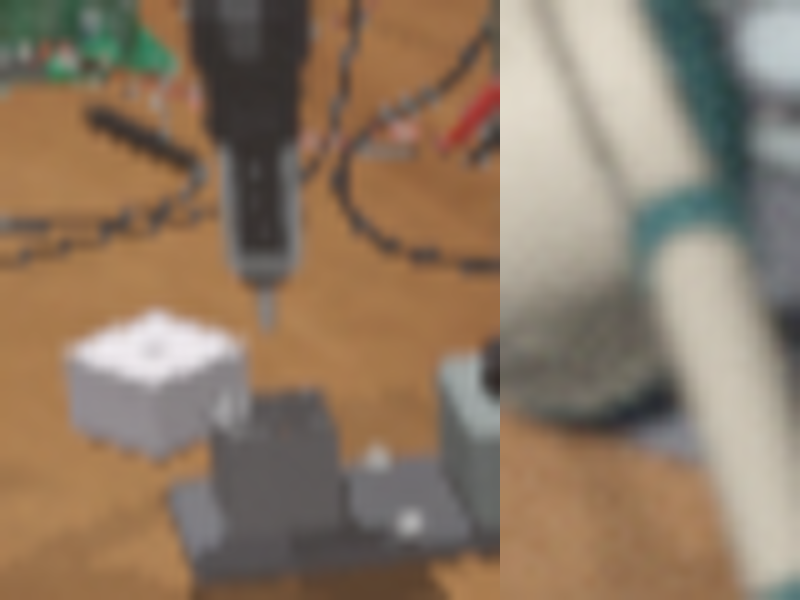

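The pin shaft sits at crop (267,300), which is px (251.3,174.5) and on its expected line. The stand's empty hole is at crop (155,347), px (240.1,179.3). The terminal top lies below it at crop ~(280,412). I'll use the stand hole as a reference between the camera and the robot.

Run:
```python
from h import *
s0=cv2.imread("pics/scene0.png");t0=cv2.imread("pics/top0.png");s2=cv2.imread("pics/s2.png")
def dc(im,c,r,rv=None):
    rv=rv or r;x,y=int(round(c[0])),int(round(c[1]));a=im[y-rv:y+rv+1,x-r:x+r+1].mean(2)
    print(a.astype(int).tolist())
    w=np.clip(np.median(a)-5-a,0,None);Y,X=np.mgrid[y-rv:y+rv+1,x-r:x+r+1];return (w*X).sum()/w.sum(),(w*Y).sum()/w.sum()
for nm,im,n,c,z,r in(("stand hole",s2,"scene",(240,179),.026,(3,2)),("term scene",s0,"scene",(251.6,185.6),.04,(3,2)),("term top",t0,"top",(251.8,223.7),.04,(2,2))):
    p=dc(im,c,*r);print(nm,np.round(p,2),plane(n,p,z).round(4))
print(proj("scene",[.4584,.361,.026]),proj("scene",[.4554,.2616,.04]))
```

```text
[[170, 196, 212, 227, 220, 203, 194], [214, 229, 231, 230, 230, 230, 229], [232, 233, 223, 216, 224, 233, 234], [234, 233, 220, 213, 223, 232, 233], [226, 232, 231, 230, 230, 221, 218]]
stand hole [239.48 177.59] [0.4626 0.3748 0.026 ]
[[151, 152, 151, 152, 154, 148, 162], [158, 156, 146, 148, 154, 159, 161], [161, 155, 136, 140, 150, 158, 159], [164, 158, 148, 144, 148, 147, 147], [149, 141, 137, 128, 124, 119, 119]]
term scene [253.05 187.74] [0.4524 0.2446 0.04  ]
[[170, 164, 164, 168, 174], [165, 148, 143, 157, 169], [161, 140, 138, 155, 170], [169, 158, 155, 164, 173], [174, 172, 170, 174, 177]]
term top [251.71 223.72] [0.4562 0.2616 0.04  ]
[239.92148825 179.20042414] [251.61163233 185.62301557]
```

The reference agrees within about 0.3 px for both holes, so I'm lined up with the opening. Lowering gently.

```bash
python3 -m crank '{"translation":[[0,0,5],[0,0,8],[0,0,7],[0,0,3],[0,0,2],[0,0,2],[0,0,2],[0,0,0]],"roll":[0,0,0,0,0,0,0,0],"fingers":[0.1,0.1,0.1,0.1,0.1,0.1,0.1,0.1]}'
python3 -c "
from h import *
go([.4558,.2616,.0476])"
```

```text
clock: 6.1
position: [0.4554, 0.2619, 0.0602]
ee_rot: [-0.0, 0.214, 0.977, -0.0]
contact_force: [-0.3, 1.0, -0.1]
width: 0.0135
gripper_force: 39.0
clock 6.1 pos [0.4554 0.2619 0.0602] w 0.0135 gf 38.98680031299591 F [-0.3  1.  -0.1] q6 -0.75 toolz [-2.e-04 -0.e+00 -1.e+00]
shift mm [-0.5 -0.1 12.6] yaw 65.25570834118463
```

Tip should be at z≈0.037, inside the mouth, with only about 1 N of side force. Continuing to the seat.

```bash
python3 -m crank '{"translation":[[0,0,2],[0,0,3],[0,0,3],[0,0,2],[0,0,1.5],[0,0,1],[0,0,1],[0,0,0]],"roll":[0,0,0,0,0,0,0,0],"fingers":[0.1,0.1,0.1,0.1,0.1,0.1,0.1,0.1]}'
python3 -c "
from h import *
go([.4558,.2616,.0476])"
```

```text
clock: 6.9
position: [0.4554, 0.262, 0.0476]
ee_rot: [0.0, 0.214, 0.977, 0.0]
contact_force: [-1.4, -0.6, 5.5]
width: 0.0137
gripper_force: 39.5
clock 6.9 pos [0.4554 0.262  0.0476] w 0.0137 gf 39.50386941432953 F [-1.4 -0.6  5.5] q6 -0.75 toolz [ 2.e-04  1.e-04 -1.e+00]
shift mm [-0.5 -0.2 -0. ] yaw 65.26608872910188
```

```bash
python3 -m crank '{"translation":[[0,0,1],[0,0,0.5],[0,0,0]],"roll":[0,0,0],"fingers":[0.1,0.1,0.1]}'
python3 -c "
from h import *
go([.4558,.2616,.0476])"
```

```text
clock: 7.2
position: [0.4555, 0.262, 0.0475]
ee_rot: [0.0, 0.214, 0.977, 0.0]
contact_force: [-3.2, -2.6, 15.4]
width: 0.0132
gripper_force: 40.4
clock 7.2 pos [0.4555 0.262  0.0475] w 0.0132 gf 40.44245481491089 F [-3.2 -2.6 15.4] q6 -0.75 toolz [ 9.e-04  2.e-04 -1.e+00]
shift mm [-0.4 -0.2 -0.1] yaw 65.27211628946472
```

Hard stop at the home height. Releasing and rising straight up.

```bash
python3 -m crank '{"translation":[[0,0,0],[0,0,0],[0,0,0],[0,0,0],[0,0,-10],[0,0,-25],[0,0,-35],[0,0,-40]],"roll":[0,0,0,0,0,0,0,0],"fingers":[0.3,0.45,0.45,0.45,0.45,0.45,0.45,0.45]}'
python3 -m crank '{"translation":[[0,0,-20],[0,-10,0],[0,-30,0],[0,-40,0],[0,-40,0],[0,-40,0],[0,-40,0],[0,-30,0]],"roll":[0,0,0,0,0,0,0,0],"fingers":[0.45,0.45,0.45,0.45,0.45,0.45,0.45,0.45]}'
python3 - <<'E'
from h import *
go([.4445,-.2475,.15],-11.5)
s=get_image("scene");t=get_image("top");cv2.imwrite("pics/s3.png",s);cv2.imwrite("pics/t3.png",t)
z=lambda i,w,h:cv2.resize(i,(w,h),interpolation=cv2.INTER_CUBIC)
cv2.imwrite("pics/c.png",np.hstack([z(s[145:205,225:305],400,300),z(t[185:245,230:285],275,300)]))
E
```

```text
clock: 8.0
position: [0.4547, 0.2617, 0.1561]
ee_rot: [-0.001, 0.214, 0.977, -0.001]
contact_force: [1.0, 0.5, 0.4]
width: 0.0383
gripper_force: 0.0
clock: 8.8
position: [0.3563, 0.0513, 0.1742]
ee_rot: [-0.001, 0.214, 0.977, -0.001]
contact_force: [0.7, 0.3, 0.2]
width: 0.0383
gripper_force: 0.0
clock 8.8 pos [0.3563 0.0513 0.1742] w 0.0383 gf 0.0 F [0.7 0.3 0.2] q6 -1.19 toolz [-3.e-03 -6.e-04 -1.e+00]
shift mm [-205.3 -234.4   24.1] yaw 65.24140597175865 roll 1.339
```

View pics/c.png

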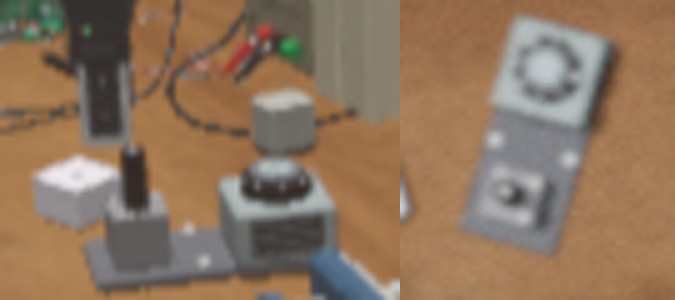

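The pin stands upright with its head flush on the terminal block (crop (133,180); top view (510,192)). Now turning and heading for the tray.

```bash
python3 -m crank '{"translation":[[0,0,0],[0,0,0],[0,0,0],[0,0,0],[0,0,0],[0,0,0],[0,0,0],[0,0,0]],"roll":[0.15,0.15,0.15,0.15,0.15,0.15,0.15,0.15],"fingers":[0.6,0.6,0.6,0.6,0.6,0.6,0.6,0.6]}'
python3 -m crank '{"translation":[[0,0,0],[0,0,0]],"roll":[0.139,0],"fingers":[0.6,0.6]}'
python3 -c "
from h import *
go([.445,-.247,.12],-11.5)"
```

```text
clock: 9.7
position: [0.3586, 0.0536, 0.1745]
ee_rot: [-0.001, 0.73, 0.683, -0.0]
contact_force: [0.2, -0.1, 0.0]
width: 0.0515
gripper_force: 0.0
clock: 9.9
position: [0.3587, 0.0536, 0.1746]
ee_rot: [-0.001, 0.774, 0.633, -0.0]
contact_force: [0.0, 0.1, -0.4]
width: 0.0514
gripper_force: 0.0
clock 9.9 pos [0.3587 0.0536 0.1746] w 0.0514 gf 0.0 F [ 0.   0.1 -0.4] q6 0.15 toolz [-1.5e-03  5.0e-04 -1.0e+00]
shift mm [-277.5  144.2   54.4] yaw -11.416433691793722 roll 0.001
```

```bash
python3 -m crank '{"translation":[[-20,10,0],[-40,20,0],[-43,22,0],[-43,22,0],[-43,22,0],[-43,23,10],[-30,17,25],[-15,8,20]],"roll":[0,0,0,0,0,0,0,0],"fingers":[0.6,0.6,0.6,0.6,0.6,0.6,0.6,0.6]}'
python3 -m crank '{"translation":[[0,0,0],[0,0,0],[0,0,0]],"roll":[0,0,0],"fingers":[0.6,0.6,0.6]}'
python3 - <<'E'
from h import *
go([.445,-.247,.025],-11.5)
s=get_image("scene");t=get_image("top")
z=lambda i,w,h:cv2.resize(i,(w,h),interpolation=cv2.INTER_CUBIC)
cv2.imwrite("pics/d.png",np.hstack([z(s[225:320,315:395],400,475),z(t[195:254,375:440],400,475)[:, :400]]))
E
```

```text
clock: 10.7
position: [0.4465, -0.2502, 0.1189]
ee_rot: [0.001, 0.774, 0.633, 0.0]
contact_force: [0.2, 0.6, -0.1]
width: 0.0513
gripper_force: 0.0
clock: 11.0
position: [0.4453, -0.246, 0.1208]
ee_rot: [-0.0, 0.774, 0.634, 0.0]
contact_force: [0.8, -0.0, 1.3]
width: 0.0509
gripper_force: 0.0
clock 11.0 pos [ 0.4453 -0.246   0.1208] w 0.0509 gf 0.0 F [ 0.8 -0.   1.3] q6 -0.44 toolz [ 4.e-04  3.e-04 -1.e+00]
shift mm [-1.1 -0.1 95.8] yaw -11.351987042039193 roll 0.003
```

View pics/d.png

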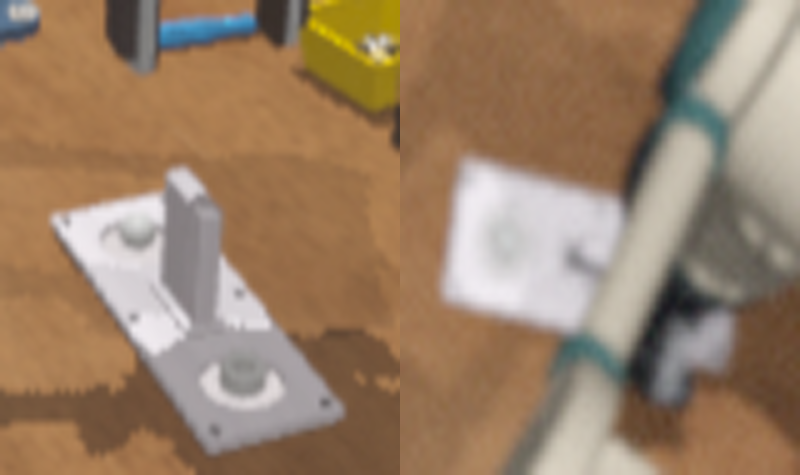

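The fingers at crop (145,70) and (290,40) straddle the handle line (handle top at (192,188)), and the ball and ring are in their pockets. Descending and gripping.

```bash
python3 -m crank '{"translation":[[-1,0,8],[0,0,16],[0,0,20],[0,0,20],[0,0,16],[0,0,10],[0,0,5],[0,0,0]],"roll":[0,0,0,0,0,0,0,0],"fingers":[0.6,0.6,0.6,0.6,0.6,0.6,0.6,0.6]}'
python3 -m crank '{"translation":[[0,0,0],[0,0,0],[0,0,0],[0,0,0],[0,0,0],[0,0,0],[0,0,0],[0,0,0]],"roll":[0,0,0,0,0,0,0,0],"fingers":[0.5,0.4,0.3,0.25,0.2,0.15,0.1,0.05]}' 30
python3 -m crank '{"translation":[[0,0,0],[0,0,0],[0,0,0],[0,0,0]],"roll":[0,0,0,0],"fingers":[0.05,0.05,0.05,0.05]}' 70
python3 -c "
from h import *
go([.445,-.247,.025],-11.5)"
```

```text
clock: 11.9
position: [0.445, -0.2477, 0.025]
ee_rot: [-0.0, 0.774, 0.633, -0.0]
contact_force: [0.1, -0.3, 0.0]
width: 0.0511
gripper_force: 0.0
clock: 12.7
position: [0.4447, -0.2478, 0.0254]
ee_rot: [-0.0, 0.774, 0.633, -0.0]
contact_force: [-1.1, -0.1, 2.2]
width: 0.0097
gripper_force: 29.7
clock: 13.1
position: [0.4448, -0.2478, 0.0254]
ee_rot: [-0.0, 0.774, 0.633, -0.0]
contact_force: [-2.8, -0.4, 5.6]
width: 0.0089
gripper_force: 68.8
clock 13.1 pos [ 0.4448 -0.2478  0.0254] w 0.0089 gf 68.83180618286133 F [-2.8 -0.4  5.6] q6 -0.45 toolz [-5.e-04  3.e-04 -1.e+00]
shift mm [0.9 0.  0.4] yaw -11.44979702485511 roll 0.001
```

```bash
python3 -m crank '{"translation":[[0,0,-1],[0,0,-2],[0,0,-4],[0,0,-7],[0,0,-10],[0,0,-14],[0,0,-17],[0,0,-20]],"roll":[0,0,0,0,0,0,0,0],"fingers":[0.05,0.05,0.05,0.05,0.05,0.05,0.05,0.05]}'
python3 -m crank '{"translation":[[0,0,-21],[0,0,-20],[0,0,-18],[0,0,-15],[0,0,-11],[0,0,-7],[0,0,-4],[0,0,-2]],"roll":[0,0,0,0,0,0,0,0],"fingers":[0.05,0.05,0.05,0.05,0.05,0.05,0.05,0.05]}'
python3 - <<'E'
from h import *
go([.527,.189,.200],-11.5)
s=get_image("scene");t=get_image("top")
p=proj("scene",manip.get_state()["position"]);print(p)
z=lambda i,w,h:cv2.resize(i,(w,h),interpolation=cv2.INTER_CUBIC)
x,y=map(int,p);cv2.imwrite("pics/e.png",z(s[y-40:y+60,x-60:x+60],600,500))
E
```

```text
clock: 13.9
position: [0.4449, -0.2478, 0.1013]
ee_rot: [-0.0, 0.774, 0.633, 0.0]
contact_force: [-0.5, -0.1, -2.1]
width: 0.0095
gripper_force: 68.1
clock: 14.7
position: [0.445, -0.2479, 0.1983]
ee_rot: [-0.0, 0.774, 0.633, -0.0]
contact_force: [0.2, 0.1, -2.8]
width: 0.0095
gripper_force: 68.1
clock 14.7 pos [ 0.445  -0.2479  0.1983] w 0.0095 gf 68.13226819038391 F [ 0.2  0.1 -2.8] q6 -0.45 toolz [-2.e-04  3.e-04 -1.e+00]
shift mm [444.5  -6.4  -1.6] yaw -11.457961173122447 roll 0.001

[357.82037808 199.05710905]
```

View pics/e.png

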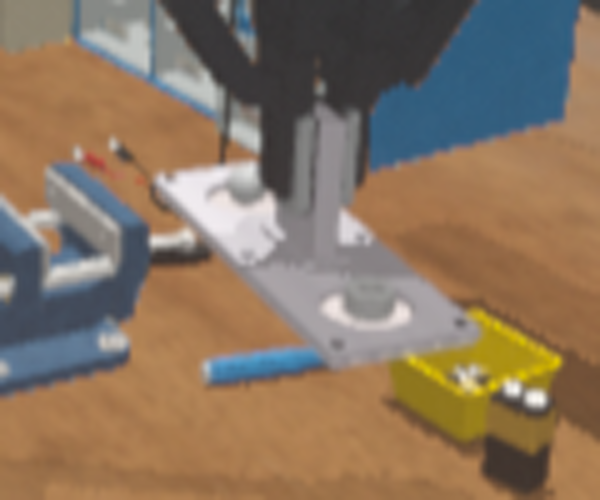

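Tray is level, with the ball at crop (248,185) and the ring at (370,300), both in their pockets. Checking the vise height against the path.

```bash
python3 -c "
from h import *
for p in((308,193),(318,193)):
  o,d=ray('scene',p)
  for x in(.44,.48,.52,.56):print(p,(o+d*(x-o[0])/d[0]).round(3))
for p in((310,197),(338,197),(338,228)):print(plane('top',p,.08).round(3))"
```

```text
(308, 193) [ 0.44  -0.085  0.15 ]
(308, 193) [ 0.48  -0.019  0.116]
(308, 193) [0.52  0.046 0.082]
(308, 193) [0.56  0.112 0.049]
(318, 193) [ 0.44  -0.124  0.165]
(318, 193) [ 0.48  -0.063  0.132]
(318, 193) [ 0.52  -0.001  0.1  ]
(318, 193) [0.56  0.06  0.068]
[0.538 0.072 0.08 ]
[ 0.538 -0.018  0.08 ]
[ 0.439 -0.017  0.08 ]
```

```bash
python3 -m crank '{"translation":[[1,0,0],[3,0,0],[6,0,0],[9,0,0],[12,0,0],[15,0,0],[18,0,0],[20,0,0]],"roll":[0,0,0,0,0,0,0,0],"fingers":[0.05,0.05,0.05,0.05,0.05,0.05,0.05,0.05]}'
python3 -m crank '{"translation":[[20,0,0],[20,0,0],[20,0,0],[20,0,0],[20,0,0],[20,0,0],[20,0,0],[20,0,0]],"roll":[0,0,0,0,0,0,0,0],"fingers":[0.05,0.05,0.05,0.05,0.05,0.05,0.05,0.05]}'
python3 -m crank '{"translation":[[20,0,0],[20,-1,0],[20,-1,0],[20,-1,0],[20,-1,0],[20,-1,0],[18,-1,0],[15,0,0]],"roll":[0,0,0,0,0,0,0,0],"fingers":[0.05,0.05,0.05,0.05,0.05,0.05,0.05,0.05]}'
python3 -m crank '{"translation":[[12,0,0],[10,0,0],[8,0,0],[6,0,0],[4,0,0],[3,0,0],[2,0,0],[0,0,0]],"roll":[0,0,0,0,0,0,0,0],"fingers":[0.05,0.05,0.05,0.05,0.05,0.05,0.05,0.05]}'
python3 - <<'E'
from h import *
go([.527,.189,.132],-11.5)
s=get_image("scene");t=get_image("top");cv2.imwrite("pics/s4.png",s);cv2.imwrite("pics/t4.png",t)
z=lambda i,w,h:cv2.resize(i,(w,h),interpolation=cv2.INTER_CUBIC)
P=manip.get_state()["position"];print(proj("scene",P),proj("top",P))
cv2.imwrite("pics/f.png",np.hstack([z(s[115:195,240:310],420,480),z(t[175:230,230:285],380,480)]))
E
```

```text
clock: 15.6
position: [0.4619, -0.164, 0.1983]
ee_rot: [-0.0, 0.774, 0.633, 0.0]
contact_force: [-0.0, 0.3, -2.1]
width: 0.009
gripper_force: 68.1
clock: 16.4
position: [0.4933, -0.0068, 0.1984]
ee_rot: [-0.0, 0.774, 0.633, 0.0]
contact_force: [0.0, 0.1, -2.8]
width: 0.0095
gripper_force: 68.1
clock: 17.2
position: [0.5175, 0.1444, 0.1984]
ee_rot: [-0.0, 0.774, 0.634, 0.0]
contact_force: [0.7, -1.0, -1.3]
width: 0.009
gripper_force: 68.1
clock: 18.0
position: [0.5271, 0.1863, 0.1983]
ee_rot: [0.0, 0.774, 0.633, 0.0]
contact_force: [-0.4, 0.1, -1.8]
width: 0.0095
gripper_force: 68.1
clock 18.0 pos [0.5271 0.1863 0.1983] w 0.0095 gf 68.13035845756531 F [-0.4  0.1 -1.8] q6 0.42 toolz [ 0. -0. -1.]
shift mm [ 2.6 -0.6 66.3] yaw -11.469837294782831 roll 0.001

[283.69273568 136.07506825] [270.3020818  194.85953653]
```

View pics/f.png

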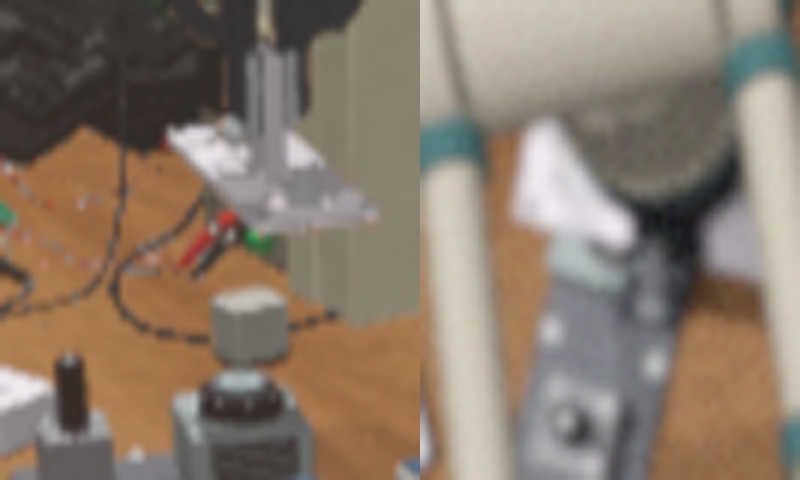

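Ball is at crop (230,128) → px (277.9,135.9), and the tray is level above the lens barrel at crop (240,395). Now refining the lens and ball positions.

Run:
```python
from h import *
t0=cv2.imread("pics/top0.png").mean(2);t3=cv2.imread("pics/t3.png").mean(2);s0=cv2.imread("pics/scene0.png")
for t in(t0,t3):
    k=cv2.resize(t[187:210,247:271],None,fx=8,fy=8,interpolation=cv2.INTER_CUBIC)
    m=(k<135).astype(np.uint8);Y,X=np.mgrid[:k.shape[0],:k.shape[1]];m[np.hypot(X-100,Y-92)>68]=0
    pts=np.argwhere(m)[:,::-1].astype(np.float32);h=cv2.convexHull(pts);e=cv2.fitEllipse(h);c=cv2.minEnclosingCircle(pts)
    for q in(e[0],c[0]):
        p=(np.array(q)+.5)/8-.5+[247,187];print(p,plane("top",p,.052).round(4),e[1],c[1])
a=s0[170:192,268:294];m=(a.max(2)<75).astype(np.uint8);x,y,w,h=cv2.boundingRect(m);print("barrel scene",x+268,y+170,w,h)
for r in a.max(2)[2:18]:print(r.tolist())
s4=cv2.imread("pics/s4.png");print("ball px area");
for r in s4.mean(2).astype(int)[130:142,268:292]:print(r.tolist())
print("ball",plane("scene",(277.9,135.9),.184).round(4),"pocket",proj("scene",[.5271+.0095,.1863+.047,.184]))
```

```text
[259.32409668 198.64883614] [0.5368 0.2367 0.052 ] (100.93627166748047, 104.0957260131836) 52.578792572021484
[259.47185516 198.60694885] [0.5369 0.2362 0.052 ] (100.93627166748047, 104.0957260131836) 52.578792572021484
[259.36501408 198.66162014] [0.5368 0.2365 0.052 ] (101.0771713256836, 105.06473541259766) 52.73017501831055
[259.48292255 198.6121912 ] [0.5369 0.2361 0.052 ] (101.0771713256836, 105.06473541259766) 52.73017501831055
barrel scene 274 181 15 11
[158, 158, 154, 129, 124, 122, 123, 130, 111, 108, 109, 113, 111, 110, 109, 109, 110, 111, 110, 112, 130, 149, 151, 154, 156, 157]
[159, 159, 159, 156, 156, 155, 153, 128, 105, 106, 108, 112, 110, 110, 109, 108, 108, 108, 100, 103, 129, 150, 152, 152, 154, 157]
[159, 160, 158, 157, 156, 155, 155, 134, 103, 96, 101, 110, 109, 109, 100, 98, 97, 97, 86, 100, 136, 153, 153, 152, 152, 153]
[161, 160, 159, 158, 156, 153, 154, 152, 127, 97, 93, 100, 99, 100, 90, 96, 93, 97, 118, 131, 152, 157, 156, 154, 153, 153]
[162, 160, 159, 158, 156, 154, 154, 154, 147, 128, 123, 121, 120, 117, 123, 129, 130, 136, 152, 154, 157, 156, 157, 158, 15
[... 2132 characters left out ...]
40, 139, 136, 137, 127, 120, 120]
[165, 184, 196, 216, 218, 217, 207, 183, 138, 137, 143, 145, 126, 115, 119, 111, 133, 139, 141, 156, 176, 154, 129, 120]
[151, 200, 216, 213, 211, 210, 191, 173, 184, 159, 136, 133, 131, 120, 123, 124, 134, 140, 142, 163, 203, 192, 165, 129]
[110, 154, 192, 208, 212, 218, 212, 208, 219, 201, 168, 164, 175, 143, 126, 126, 134, 140, 142, 164, 207, 209, 199, 167]
[93, 121, 151, 193, 217, 229, 229, 227, 227, 218, 199, 190, 204, 166, 130, 126, 134, 139, 142, 163, 207, 211, 210, 198]
[108, 112, 124, 160, 207, 228, 229, 223, 220, 212, 208, 195, 190, 159, 130, 127, 132, 139, 140, 159, 205, 209, 208, 199]
ball [0.5378 0.2422 0.184 ] pocket [278.97298671 136.6782529 ]
```

```bash
python3 -m crank '{"translation":[[0,0,1],[0,0,2],[0,0,4],[0,0,6],[0,0,8],[0,0,9],[0,0,9],[0,0,8]],"roll":[0,0,0,0,0,0,0,0],"fingers":[0.05,0.05,0.05,0.05,0.05,0.05,0.05,0.05]}'
python3 -m crank '{"translation":[[0,0,7],[0,0,5],[0,0,4],[0,0,2],[0,0,2],[0,0,1],[0,0,0],[0,0,0]],"roll":[0,0,0,0,0,0,0,0],"fingers":[0.05,0.05,0.05,0.05,0.05,0.05,0.05,0.05]}'
cat > ball.py <<'E'
from h import *
go([.5273,.1894,.130],-11.5)
s=get_image("scene");P=np.array(manip.get_state()["position"]);z=P[2]-.0144
pc=P+[.0095,.0470,0];pc[2]=z;p=proj("scene",pc);print("pocket",pc.round(4),p.round(2))
x,y=map(int,p);g=s.mean(2).astype(int)
print("rows from",y-6,"cols from",x-8)
for r in g[y-6:y+6,x-8:x+7]:print(r.tolist())
cv2.imwrite("pics/s5.png",s)
E
python3 ball.py
```

```text
clock: 18.9
position: [0.5267, 0.1863, 0.1502]
ee_rot: [-0.0, 0.774, 0.633, -0.0]
contact_force: [0.6, -0.5, -1.8]
width: 0.0095
gripper_force: 68.1
clock: 19.7
position: [0.5272, 0.1865, 0.1305]
ee_rot: [0.0, 0.774, 0.633, 0.0]
contact_force: [0.7, -0.6, -2.2]
width: 0.0096
gripper_force: 68.1
clock 19.7 pos [0.5272 0.1865 0.1305] w 0.0096 gf 68.12918543815613 F [ 0.7 -0.6 -2.2] q6 0.42 toolz [ 5.e-04  2.e-04 -1.e+00]
shift mm [ 2.9 -0.5  0.5] yaw -11.456456403126811 roll 0.001

pocket [0.5367 0.2334 0.1161] [279.65 159.3 ]
rows from 153 cols from 271
[108, 111, 109, 105, 139, 96, 72, 55, 52, 55, 75, 117, 121, 99, 136]
[113, 109, 100, 88, 94, 79, 84, 57, 53, 55, 71, 117, 121, 99, 135]
[113, 103, 89, 87, 77, 69, 82, 62, 53, 53, 67, 117, 120, 99, 136]
[106, 91, 86, 92, 70, 59, 75, 82, 58, 53, 66, 116, 121, 100, 135]
[96, 111, 118, 106, 91, 98, 124, 134, 77, 55, 66, 114, 122, 105, 136]
[141, 183, 188, 182, 181, 180, 166, 163, 118, 69, 72, 115, 122, 110, 137]
[198, 222, 219, 216, 213, 203, 169, 151, 140, 105, 94, 117, 122, 111, 138]
[219, 221, 212, 207, 186, 180, 173, 142, 136, 127, 115, 117, 120, 116, 140]
[202, 210, 211, 206, 188, 203, 207, 173, 146, 142, 135, 122, 119, 121, 140]
[173, 202, 218, 219, 219, 224, 223, 209, 187, 183, 180, 136, 124, 124, 140]
[134, 184, 225, 230, 229, 228, 227, 219, 210, 204, 206, 157, 127, 124, 140]
[113, 156, 212, 228, 229, 223, 221, 212, 209, 201, 195, 159, 129, 126, 140]
```

Ball seems off-centre and perhaps still rolling. I'll make a small slow centring move, let it settle, and compare the images numerically.

```bash
python3 -m crank '{"translation":[[0,0,0],[0,0,0],[0,0,0],[0,0,0],[0,0,0],[0,0,0],[0,0,0],[0,0,0]],"roll":[0,0,0,0,0,0,0,0],"fingers":[0.05,0.05,0.05,0.05,0.05,0.05,0.05,0.05]}'>/dev/null
cp pics/s5.png pics/s5a.png
python3 ball.py; cp pics/s5.png pics/s5b.png
python3 -m crank '{"translation":[[0,0,0],[0,0,0],[0,0,0],[0,0,0],[0,0,0],[0,0,0],[0,0,0],[0,0,0]],"roll":[0,0,0,0,0,0,0,0],"fingers":[0.05,0.05,0.05,0.05,0.05,0.05,0.05,0.05]}'>/dev/null
python3 ball.py | tail -12
python3 -c "
import cv2,numpy as np
a,b,c=[cv2.imread('pics/'+n).mean(2)[150:168,265:295] for n in('s5a.png','s5b.png','s5.png')]
for d in(b-a,c-b):print(abs(d).max(),np.argwhere(abs(d)>20).tolist()[:20])"
```

```text
clock 20.55 pos [0.527  0.1864 0.1303] w 0.0094 gf 68.12878847122192 F [ 0.5 -0.4 -1.2] q6 0.42 toolz [-0.e+00  1.e-04 -1.e+00]
shift mm [ 3.  -0.3  0.3] yaw -11.458018804987166 roll 0.001

pocket [0.5365 0.2334 0.1159] [279.61 159.4 ]
rows from 153 cols from 271
[108, 112, 108, 104, 139, 96, 73, 56, 52, 55, 74, 117, 121, 99, 135]
[114, 110, 99, 88, 94, 80, 83, 56, 50, 54, 72, 117, 121, 98, 136]
[114, 103, 89, 87, 78, 69, 82, 59, 53, 53, 67, 117, 121, 99, 135]
[105, 90, 86, 92, 70, 57, 74, 78, 56, 53, 66, 117, 121, 99, 135]
[95, 107, 117, 106, 90, 98, 124, 135, 78, 55, 65, 116, 121, 99, 135]
[135, 170, 187, 182, 181, 180, 167, 165, 120, 69, 69, 116, 121, 104, 136]
[194, 213, 218, 217, 213, 204, 169, 152, 143, 102, 91, 116, 122, 110, 137]
[217, 220, 212, 206, 186, 181, 164, 141, 138, 125, 114, 117, 119, 111, 137]
[201, 210, 210, 205, 189, 200, 199, 173, 147, 142, 134, 121, 118, 116, 138]
[174, 207, 219, 219, 220, 222, 222, 210, 188, 182, 170, 131, 124, 123, 140]
[137, 193, 225, 230, 229, 229, 226, 220, 210, 201, 195, 144, 126, 123, 140]
[116, 157, 213, 228, 230, 228, 221, 211, 208, 19
[... 292 characters left out ...]
5]
[95, 107, 118, 106, 90, 101, 141, 137, 77, 55, 67, 116, 121, 99, 135]
[135, 170, 187, 183, 181, 182, 183, 166, 119, 68, 70, 117, 122, 105, 136]
[194, 213, 217, 217, 213, 205, 179, 154, 141, 101, 91, 115, 121, 111, 137]
[217, 220, 211, 206, 186, 181, 165, 140, 136, 124, 114, 116, 119, 111, 137]
[201, 211, 210, 206, 189, 200, 199, 172, 147, 142, 134, 120, 118, 116, 138]
[174, 207, 219, 219, 219, 222, 222, 209, 187, 182, 170, 131, 124, 123, 141]
[137, 194, 225, 229, 229, 229, 226, 219, 210, 201, 195, 144, 126, 124, 141]
[115, 158, 213, 228, 230, 229, 221, 212, 208, 192, 196, 173, 132, 124, 140]
44.66666666666666 [[9, 5], [14, 29], [15, 16], [15, 17], [15, 29], [16, 16]]
16.666666666666657 []
```

Run:
```python
from h import *
t=get_image("top").astype(int);P=np.array(manip.get_state()["position"])
pc=P+[.0095,.0470,-.0144];p=proj("top",pc);print(p,"tray end corners",[proj("top",P+np.array([a*.98+b*.199,-a*.199+b*.98,-.018])).round(1).tolist() for a in(-.028,.028) for b in(.076,)])
x,y=map(int,p);print("cols from",x-12,"rows from",y-10)
for r in t.mean(2).astype(int)[y-10:y+11,x-12:x+11]:print(r.tolist())
```

```text
[257.80734259 195.82854598] tray end corners [[247.2, 203.0], [251.1, 185.6]]
cols from 245 rows from 185
[189, 186, 186, 184, 185, 183, 184, 181, 180, 181, 179, 179, 176, 178, 176, 173, 172, 174, 170, 167, 166, 167, 164]
[184, 185, 182, 181, 181, 180, 180, 178, 175, 176, 175, 172, 173, 169, 171, 168, 165, 164, 166, 162, 159, 157, 157]
[177, 179, 180, 176, 175, 174, 173, 174, 172, 172, 168, 166, 167, 163, 163, 158, 157, 156, 155, 153, 152, 150, 148]
[176, 176, 173, 173, 172, 170, 166, 166, 164, 162, 159, 158, 159, 154, 154, 150, 150, 149, 147, 143, 142, 138, 134]
[168, 169, 166, 164, 165, 162, 164, 158, 156, 153, 154, 149, 150, 147, 145, 140, 137, 138, 131, 126, 125, 127, 122]
[165, 161, 159, 157, 155, 153, 152, 151, 145, 144, 144, 138, 138, 135, 134, 127, 122, 125, 120, 117, 112, 112, 112]
[153, 154, 151, 146, 146, 143, 139, 135, 136, 132, 127, 124, 125, 118, 116, 114, 114, 110, 107, 110, 108, 112, 111]
[142, 139, 140, 136, 133, 131, 130, 127, 124, 117, 116, 114, 113, 115, 119, 113, 113, 108, 111, 112, 112, 110, 106]
[122, 125, 127, 125, 132, 140, 143, 145, 136, 119, 109, 107, 112, 
[... 674 characters left out ...]
 102, 100, 100, 105, 107, 105]
[124, 149, 187, 214, 228, 233, 232, 228, 224, 220, 223, 226, 219, 200, 166, 126, 97, 91, 97, 104, 105, 103, 105]
[126, 151, 190, 210, 218, 228, 236, 237, 231, 224, 223, 224, 223, 217, 203, 171, 129, 93, 77, 75, 76, 77, 74]
[124, 154, 186, 204, 214, 226, 235, 237, 231, 226, 222, 223, 223, 225, 223, 212, 184, 142, 96, 56, 49, 50, 43]
[128, 135, 162, 183, 200, 212, 221, 224, 222, 218, 215, 217, 220, 225, 228, 230, 220, 189, 132, 73, 39, 35, 34]
[122, 131, 140, 164, 180, 193, 198, 201, 201, 198, 193, 194, 199, 208, 215, 225, 226, 204, 154, 90, 47, 43, 38]
[122, 129, 136, 150, 166, 173, 180, 184, 186, 183, 172, 154, 153, 159, 171, 192, 202, 189, 148, 88, 70, 66, 59]
```

The ball is at rest, at roughly (277.7,159) in the scene, about 6 mm off its pocket centre. I'll nudge the tray slowly so that the ball itself comes over the lens.

```bash
python3 -m crank '{"translation":[[-0.2,0.3,0],[-0.3,0.5,0],[-0.4,0.6,0],[-0.4,0.7,0],[-0.4,0.6,0],[-0.3,0.5,0],[-0.1,0.3,0],[0,0,0]],"roll":[0,0,0,0,0,0,0,0],"fingers":[0.05,0.05,0.05,0.05,0.05,0.05,0.05,0.05]}'>/dev/null
python3 -m crank '{"translation":[[0,0,0],[0,0,0],[0,0,0],[0,0,0],[0,0,0],[0,0,0],[0,0,0],[0,0,0]],"roll":[0,0,0,0,0,0,0,0],"fingers":[0.05,0.05,0.05,0.05,0.05,0.05,0.05,0.05]}'>/dev/null
python3 ball.py; python3 -c "
from h import *
print(proj('scene',[.5366,.2364,.1159]))"
```

```text
clock 23.1 pos [0.53   0.1837 0.1303] w 0.0089 gf 68.13024044036865 F [ 0.4  0.6 -2. ] q6 0.41 toolz [ 0.e+00  1.e-04 -1.e+00]
shift mm [ 5.1 -3.8  0.3] yaw -11.4601193475773 roll 0.001

pocket [0.5395 0.2307 0.1159] [280.96 159.48]
rows from 153 cols from 272
[111, 108, 105, 139, 95, 82, 118, 86, 56, 53, 61, 99, 121, 112, 138]
[110, 100, 88, 94, 79, 95, 132, 84, 54, 53, 61, 99, 120, 108, 137]
[103, 88, 86, 78, 69, 85, 92, 71, 54, 53, 60, 98, 119, 101, 137]
[91, 87, 92, 71, 59, 76, 95, 90, 62, 55, 60, 94, 118, 100, 136]
[97, 112, 100, 89, 98, 130, 140, 124, 98, 61, 58, 88, 118, 101, 136]
[134, 172, 168, 179, 185, 194, 192, 156, 136, 85, 64, 90, 118, 99, 134]
[182, 213, 215, 217, 216, 209, 203, 159, 147, 119, 92, 101, 120, 99, 132]
[211, 220, 220, 210, 194, 174, 178, 161, 139, 137, 119, 114, 119, 96, 132]
[206, 211, 211, 208, 182, 187, 201, 197, 153, 146, 150, 121, 120, 107, 133]
[167, 195, 210, 218, 212, 220, 223, 219, 189, 187, 190, 143, 125, 124, 134]
[130, 164, 208, 227, 229, 229, 227, 220, 210, 207, 208, 166, 129, 127, 135]
[107, 135, 194, 226, 230, 229, 222, 212, 209, 203, 196, 177, 134, 126, 134]
[279.16496212 159.10742416]
```

The ball now reads about (278.8,159.1), against (279.2,159.1–159.4) predicted for a point over the lens. That agrees to 1–2 mm, with the ball 61 mm above the lens and the arm still. Handing in.

```bash
python3 -m crank '{"translation":[[0,0,0],[0,0,0],[0,0,0],[0,0,0],[0,0,0]],"roll":[0,0,0,0,0],"fingers":[0.05,0.05,0.05,0.05,0.05]}' && python3 -c "
from rig import manip
print(manip.sign_off())"
```

```text
clock: 23.65
position: [0.53, 0.1837, 0.1303]
ee_rot: [-0.0, 0.774, 0.633, 0.0]
contact_force: [-0.1, 0.6, -2.3]
width: 0.0091
gripper_force: 68.1
the job is handed in; nothing more can be done
None
```

The job is handed in at 23.7 s: the pin is fully home and released, and the tray is held level and still, with the ball about 6 cm above the lens and centred to within a few mm by a numeric check of the scene camera's pixels, since the arm hid the ball from the top camera.

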